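# Tighten the lock ring of a setter's ball vise with the pin spanner

### The arm

A 6-joint arm with a two-finger parallel gripper is mounted at the origin on the work surface. World frame = base frame: x ahead of the robot, y to its left, z up, the work surface at z = 0. Lengths are in m, angles in degrees, forces in N, time in s.
With the tool pointing down it reaches from about 0.35 to 0.775 m from the base axis. Payload 5.5 kg.
Tool frame: the origin (TCP) lies at the very end of the fingers, on their centre line; the grasp point (between the pads) lies 19 mm behind it; z points along the fingers, y is the line along which they close (so a half turn about z gives the same grasp; the last joint's range is limited). The gripper opens to 85 mm and grips with 20 to 120 N. Pads are 22 mm wide; open, the fingers measure 114 mm over their backs; the gripper's body (76 mm by 85 mm) begins 54 mm behind the grasp point. The pads swing forward as they close: fully open they stand 13 mm farther back than shut.
Start: joints at [58.808, 17.945, 2.641, 74.691, 0, 82.002], TCP at [0.226, 0.529, 0.231] pointing down, gripper open.
Joint ranges: [-158.12, 158.12], [-49.38, 96.58], [-58.88, 72.47], [-126.05, 133.96], [-84.25, 85.87], [-180, 180]. Speed limits (degrees/s): [147.25, 147.25, 180, 180, 180, 180].

### API

Orientations are given as a 3x3 rotation matrix whose columns are the frame's x, y, z axes.
In Python, from workcell import ctrl gives the robot as it stands.
- The arm moves only by the tool drive_tool, never from a script. Its argument "plan" is a list of rows, each a list of 3 entries, a list of its own where there are three numbers: the turn, a rotation vector about the tool's x, y, z scaled (see below), then the shift along the tool's x, y, z scaled (see below), then the opening, from -1 (shut) to 1 (fully open), so that 0 is half open. A call has 1 to 12 rows; each row shifts and turns the commanded pose from where the row before left it, along the tool's axes as they then stand; what a row does not reach is not made up. The controller multiplies each number of a shift by 5 cm and each number of a turn by pi rad. A row lasts 1/10 s, in which the tool goes at most 50 mm and 8.59 degrees, less where a joint would pass 70% of its speed; a pose out of reach is approached as far as the arm can. A call with a number of a shift or a turn outside -1 to 1 is refused whole. A call with a gripper value outside its range is refused whole. The fingers move at their own pace and stop on an object; the grip force is fixed at half the most. Time passes only in rows, so rows that do not move let the fingers close. It gives the time, the measured TCP pose, the force, the opening and the grip force at its end, in the units of the state.
- ctrl.observe(): the state, without advancing time (a new reading comes with each control period).
- ctrl.capture(name): name is "side" or "top" or "wrist"; returns a dict with "frame" (400x640x3 uint8, red, green, blue), "mtx" (3x3 intrinsics, pixels), "rvec" (rotation vector, rad) and "tvec" (3), from world to camera coordinates, as OpenCV has them. Camera axes: x right, y down, z forward; pixel columns grow to the right and rows downward; lengths in m; the calibration is good to about 2 mm. A picture is of the moment at which its call begins. There is no depth.
- ctrl.job_done(): hands the job in; it is judged then, once.
The state is a dict: "clock": time; "q": joint angles; "qvel": joint speeds; "joint_efforts": joint torques, N m; "ee_pos": TCP position; "tcp_rot": TCP orientation; "ft_force": force on the tool from outside, world axes, zero at the start; "moment": the same for the moment, N m; "grip_width": opening from 0.0 (shut) to 1.0 (fully open); "grasp_force": force on a finger pad.
Only numpy, scipy, OpenCV 4.12 (cv2) and the standard library are available. Lean on these libraries where they do the work, as an engineer would, in place of code of your own. Each camera call takes 0.05 s, during which the arm holds its last target. There are 200 camera calls.

### The job

Take the two-pin spanner from its grooved wooden rest, set both of its pins fully home in two opposite holes of the vise's lock ring before turning anything, and with it turn the ring clockwise (seen from above) until it comes up against its stop. Work gently, never pushing hard on the ring and not turning it with the fingers, then put the spanner back upright in the groove of its rest, leaving the vise tight and the jar, soldering block and ring stand where they are.

Things in the scene. Friction and masses are not known exactly. Their poses are not given: they have to be found in the camera images.
- spanner: Dark steel face-pin spanner, 0.18 kg, at first standing in the rest. Origin: middle of the underside of its cross bar, which is 70 (x) x 18 (y) x 12 (z) mm; x along the bar, z up. On top in the middle an upright flat grip 34 (x) x 14 (y) mm, from z = 12 to 46 mm, to be pinched across its 14 mm. Below the bar two pins at x = +-26 mm.
- pin_a (a point): Tip of the spanner's pin at its +x end. Each pin is 6 mm in diameter with a ball end and 9 mm long: tips at z = -9 mm, 52 mm apart.
- pin_b (a point): Tip of the spanner's pin at its -x end.
- rest: Fixed dark hardwood block 100 (x) x 56 (y) x 31 (z) mm with an open-ended groove, 12 mm wide and 17 mm deep, along x through the middle of its top. Origin: middle of its underside. The spanner's bar lies on the block's top along the groove, its pins hanging in the groove.
- rest_top (a point): On the rest, middle of the groove at the level of the block's top, 31 mm above the bench; axes as the rest.
- vise: Fixed round ball vise of a stone setter, jaws taken off: rubber foot 124 mm diameter, dark steel ball body 118 mm diameter, flat steel lock ring on top, a small side knob (not used). Origin: middle of its underside, on the ring's axis. Its yaw does not tell where the ring's holes are, nor does anything measured: look for them or feel for them.
- ring_centre (a point): Centre of the lock ring at its flat top face, 84 mm above the bench; z up along its axis. Ring 76 mm outer diameter, 10 mm thick; six through holes 9 mm in diameter, every 60 degrees on a circle of 52 mm diameter; hub flush with the face. With the pins home the bar's underside lies on the face. Spanner and ring must never press on each other with more than 40 N.
- lock_ring (a joint): How far the ring is screwed on, rad, growing clockwise seen from above: 0 to 0.12 at the start, hard stop (tight) at 0.80. It does not tell the holes' direction. A steady friction of 0.25 N m holds the ring, so pins pressed on it with 3 to 8 N slide over the face until they drop in, without turning it; a pin caught in a hole turns it. It stays where it is left.
- block: White soldering block, 100 x 150 x 35 mm, lying loose on the bench. Origin: middle of its underside.
- jar: Small glass jar with a steel cap, 44 mm diameter, 55 mm high, upright. Origin: middle of its underside.
- mandrel: Wooden ring stand: a tapered light wood cone 70 mm high on a dark wooden foot 60 mm in diameter and 12 mm thick. Origin: on its axis, 12 mm above the bench.
There are look-alikes about, which are no part of the job. Leave any green or red look-alike of the rest alone.

How it is judged:
By the outcome, as a careful person would: the job done as asked, in the order asked, and still so for the second after the job is handed in, with the robot touching nothing.
It also fails if it takes over 72 s, if anything falls off the work surface, if the arm or the gripper's body presses on something with over 40 N, if the wrist force passes 120 N, or if a joint passes its speed limit or range.

## Working session

There is one attempt and no reset: what is moved stays moved. The work goes in short steps, Python scripts to look and compute and a tool call to move; the robot and the scene stay as the last step left them, time stands still between calls to the robot, and variables do not carry over. Pictures are saved under pics/ and viewed, at most 10 in all, crops included, and the job is handed in when it is done.

Besides the shell and the picture viewer there is one more tool, called as name([rows], argument=value, ...), one row to a line, values as JSON. drive_tool: Moves the arm, as the interface text tells. Its arguments: {"type":"object","properties":{"plan":{"type":"array"}},"required":["plan"]}

```bash
mkdir -p pics; cat > h.py <<'E'
import numpy as np, cv2
from workcell import ctrl
def cap(n):
    return ctrl.capture(n)
def save(c,f,crop=None,scale=1):
    im=c["frame"][:,:,::-1]
    if crop: x0,y0,x1,y1=crop; im=im[y0:y1,x0:x1]
    cv2.imwrite(f,cv2.resize(im,None,fx=scale,fy=scale,interpolation=cv2.INTER_CUBIC))
def ray(c,uv,z):
    R,_=cv2.Rodrigues(np.array(c["rvec"],float)); t=np.array(c["tvec"],float).ravel()
    K=np.array(c["mtx"],float); d=R.T@np.linalg.inv(K)@np.array([uv[0],uv[1],1.]); o=-R.T@t
    return o+d*(z-o[2])/d[2]
def proj(c,p):
    return cv2.projectPoints(np.array(p,float).reshape(-1,3),np.array(c["rvec"],float),np.array(c["tvec"],float),np.array(c["mtx"],float),None)[0].reshape(-1,2)
E
python3 - <<'E'
from h import *
ims=[]
for n in ("top","side"):
    c=cap(n); save(c,f"pics/{n}0.png",None,1.25)
    R,_=cv2.Rodrigues(np.array(c["rvec"],float)); print(n,(-R.T@np.array(c["tvec"]).ravel()).round(3),R[2].round(2))
print(ctrl.observe())
E
```

```text
top [0.527 0.069 1.006] [ 0.04 -0.02 -1.  ]
side [ 0.015 -0.524  0.585] [ 0.6   0.61 -0.52]
{'clock': 0.1, 'q': array([5.88092924e+01, 1.79849114e+01, 2.58398145e+00, 7.46921950e+01,
       1.27366030e-03, 8.20012747e+01]), 'qvel': array([ 0.08666025, -0.04527207,  0.09625344,  0.09811849, -0.01702061,
        0.00591194]), 'joint_efforts': array([ 3.54152173e-03, -4.81723809e+01,  2.99245691e+01,  1.27298950e-02,
       -1.40160332e-04,  1.13239270e-05]), 'ee_pos': array([0.226206  , 0.52813361, 0.23051739]), 'tcp_rot': array([[-9.19190343e-01,  3.93812611e-01, -8.60759108e-04],
       [ 3.93813474e-01,  9.19189342e-01, -1.37887910e-03],
       [ 2.48180621e-04, -1.60643088e-03, -9.99998679e-01]]), 'ft_force': array([0.33354405, 0.34966022, 0.90291653]), 'moment': array([ 0.00538747,  0.01014273, -0.01561355]), 'grasp_force': 0.0, 'grip_width': 1.003022941289164}
```

View pics/top0.png

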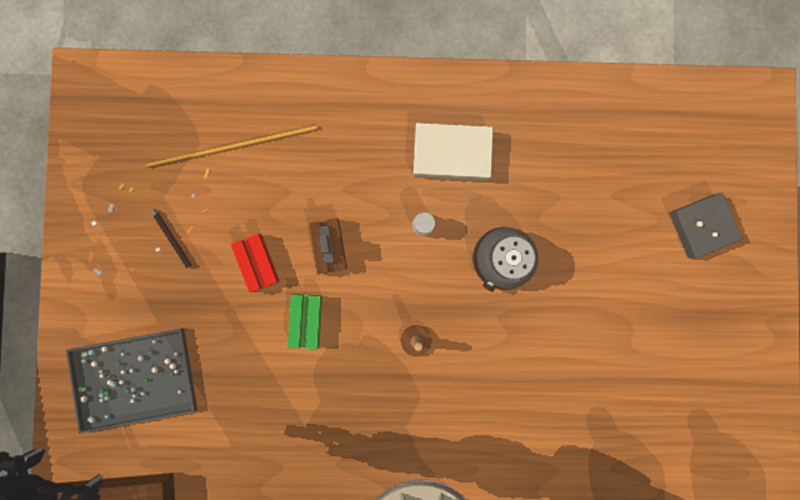

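View pics/side0.png

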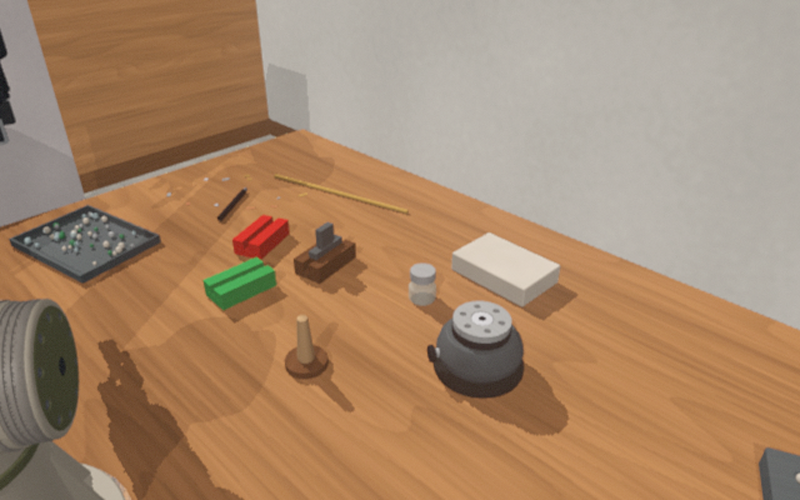

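Candidates in the top view (800-wide pixels): the dark rest with spanner is at (328,246). The look-alikes are the red block at (255,262), the green block at (305,321) and a dark stick at (175,238). I choose the brown wooden block carrying the grey spanner. The vise ring is at (514,258), jar (424,223), soldering block (453,151) and ring stand (417,341).

```bash
python3 - <<'E'
from h import *
c=cap("top"); im=c["frame"]
a=cv2.resize(im[165:225,240:290],None,fx=8,fy=8,interpolation=cv2.INTER_CUBIC)
b=cv2.resize(im[176:236,376:436],None,fx=8,fy=8,interpolation=cv2.INTER_CUBIC)
a=cv2.copyMakeBorder(a,0,0,0,0,0)
cv2.imwrite("pics/crop1.png",np.hstack([a[:480],b[:480]])[:,:,::-1][:, :800] if a.shape[1]+b.shape[1]<=800 else np.hstack([a[:,:320],b])[:,:,::-1])
for n,p,z in (("rest",(262,197),.031),("vise",(411,206.5),.084),("jar",(339,179),.055),("mandrel",(334,272),.012),("block",(362,120),.035),("green",(244,257),.03),("red",(204,210),.03)):
    print(n,ray(c,p,z).round(4))
E
```

```text
rest [0.5623 0.1897 0.031 ]
vise [ 0.5456 -0.1555  0.084 ]
jar [0.6073 0.0076 0.055 ]
mandrel [0.3844 0.013  0.012 ]
block [ 0.7529 -0.0467  0.035 ]
green [0.4188 0.2289 0.03  ]
red [0.5286 0.327  0.03  ]
```

View pics/crop1.png

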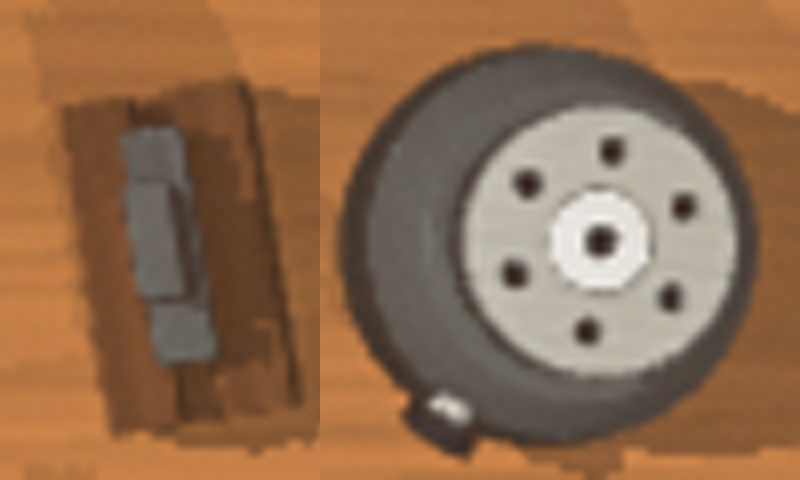

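```bash
cat >> h.py <<'E'
def holes(c,z=.084,guess=(.5456,-.1555),scale=6):
    "dark blobs on the bright ring face -> world points, fitted centre and hole angle (mod 60)"
    im=cv2.cvtColor(c["frame"],cv2.COLOR_RGB2GRAY)
    big=cv2.resize(im,None,fx=scale,fy=scale,interpolation=cv2.INTER_CUBIC)
    th=np.linspace(0,2*np.pi,60); g=np.array(guess)
    poly=proj(c,[[g[0]+.034*np.cos(t),g[1]+.034*np.sin(t),z] for t in th])
    m=np.zeros_like(big); cv2.fillPoly(m,[np.int32((poly+.5)*scale)],255)
    d=((big<110)&(m>0)).astype(np.uint8)
    n,l,s,ce=cv2.connectedComponentsWithStats(d)
    P=[ray(c,(ce[i]+.5)/scale-.5,z)[:2] for i in range(1,n) if s[i,4]>30]
    P=np.array(P); r=np.linalg.norm(P-g,axis=1); return P,r
def holefit(P):
    from scipy.optimize import least_squares
    f=lambda v:[min(np.hypot(*(p-v[:2]-.026*np.array([np.cos(v[2]+k*np.pi/3),np.sin(v[2]+k*np.pi/3)]))) for k in range(6)) for p in P]
    b=min((least_squares(f,[*P.mean(0),a]) for a in np.linspace(0,np.pi/3,7)),key=lambda s:s.cost)
    return b.x[:2],np.degrees(b.x[2])%60,np.sqrt(2*b.cost/len(P))
E
python3 - <<'E'
from h import *
c=cap("top")
P,r=holes(c); print(P.round(4),r.round(4))
Q=P[(r>.018)&(r<.033)]; print(holefit(Q))
f=lambda x,y:np.array([x/8+240-.5+.06,y/8+165-.5+.06])
g=[ray(c,f(*p),.077)[:2] for p in ((133,180),(172,180),(187,298),(148,298))]
print(np.mean(g,0), (g[0]+g[1]-g[2]-g[3])/2)
b=[ray(c,f(*p),.043)[:2] for p in ((123,133),(185,128),(213,358),(157,362))]
d=(b[0]+b[1]-b[2]-b[3])/2
print(np.mean(b,0), d,np.degrees(np.arctan2(d[1],d[0])))
E
```

```text
[[ 0.5731 -0.1576]
 [ 0.5633 -0.1336]
 [ 0.5577 -0.1782]
 [ 0.5474 -0.1546]
 [ 0.5375 -0.1301]
 [ 0.5317 -0.1747]
 [ 0.5217 -0.151 ]] [0.0276 0.0282 0.0257 0.002  0.0267 0.0237 0.0244]
(array([ 0.54748343, -0.154211  ]), np.float64(52.62216785738775), np.float64(0.00015785664955777424))
[0.56641668 0.18968748] [0.03356131 0.00512529]
[0.56610004 0.19124874] [0.06764412 0.01086231] 9.122693800821224
```

```bash
cat >> h.py <<'E'
def plan(pos,yaw):
    "pos TCP target, yaw of tool x (deg). prints total z-turn units, then shift units in the turned tool frame"
    o=ctrl.observe(); R=np.array(o["tcp_rot"]); y0=np.degrees(np.arctan2(R[1,0],R[0,0]))
    dy=(yaw-y0+180)%360-180
    a=np.radians(-dy); Rn=R@cv2.Rodrigues(np.array([0,0,a]))[0]
    s=Rn.T@(np.array(pos)-o["ee_pos"])/.05
    print("t",round(o["clock"],2),"pos",o["ee_pos"].round(4),"yaw",round(y0,2),"q6",round(o["q"][5],1),"F",o["ft_force"].round(1),"w",round(o["grip_width"],3),"| turn z total",round(-dy/180,4),"shift",s.round(3),"tilt",R[:2,2].round(4))
E
python3 -c "
from h import *
plan([.566,.190,.18],189.1)"
```

```text
t 0.2 pos [0.2263 0.5283 0.2307] yaw 156.81 q6 82.0 F [-0.2 -0.2  0. ] w 1.003 | turn z total -0.1794 shift [-5.639 -7.754  1.018] tilt [-0.0006 -0.001 ]
```

drive_tool([
  [[0, 0, -0.0448], [0, 0, 0], 1],
  [[0, 0, -0.0448], [0, 0, 0], 0.6],
  [[0, 0, -0.0448], [0, 0, 0], 0],
  [[0, 0, -0.045], [0, 0, 0], 0],
  [[0, 0, 0], [-0.47, -0.646, 0], 0],
  [[0, 0, 0], [-0.47, -0.646, 0], 0],
  [[0, 0, 0], [-0.47, -0.646, 0], 0],
  [[0, 0, 0], [-0.47, -0.646, 0], 0],
  [[0, 0, 0], [-0.47, -0.646, 0], 0],
  [[0, 0, 0], [-0.47, -0.646, 0], 0],
  [[0, 0, 0], [-0.47, -0.646, 0], 0],
  [[0, 0, 0], [-0.47, -0.646, 0], 0],
])

```text
clock: 1.4
ee_pos: [0.4538, 0.3018, 0.2312]
tcp_rot: [[-0.987, -0.158, -0.0], [-0.158, 0.987, 0.0], [0.0, 0.0, -1.0]]
ft_force: [0.5, 0.8, -0.1]
grip_width: 0.5
grasp_force: 0.0
```

drive_tool([
  [[0, 0, 0], [-0.47, -0.646, 0.2], 0],
  [[0, 0, 0], [-0.47, -0.646, 0.2], 0],
  [[0, 0, 0], [-0.47, -0.646, 0.2], 0],
  [[0, 0, 0], [-0.47, -0.646, 0.2], 0],
  [[0, 0, 0], [0, 0, 0.2], 0],
  [[0, 0, 0], [0, 0, 0], 0],
  [[0, 0, 0], [0, 0, 0], 0],
])

```text
clock: 2.1
ee_pos: [0.5653, 0.1909, 0.1811]
tcp_rot: [[-0.987, -0.159, -0.001], [-0.159, 0.987, 0.0], [0.001, 0.0, -1.0]]
ft_force: [0.5, 0.4, 0.8]
grip_width: 0.495
grasp_force: 0.0
```

```bash
python3 - <<'E'
from h import *
plan([.566,.190,.047],189.1)
c=cap("wrist"); save(c,"pics/w1.png")
print(proj(c,[[.566,.190,.077],[.566,.19,.043],[.600,.195,.043],[.532,.185,.043]]).round(1))
E
```

```text
t 2.1 pos [0.5653 0.1909 0.1811] yaw -170.87 q6 1.8 F [0.5 0.4 0.8] w 0.495 | turn z total 0.0002 shift [-0.016 -0.021  2.682] tilt [-0.0015  0.0001]
[[322.1 203.5]
 [322.2 192.2]
 [321.8 224.9]
 [322.6 156.8]]
```

View pics/w1.png

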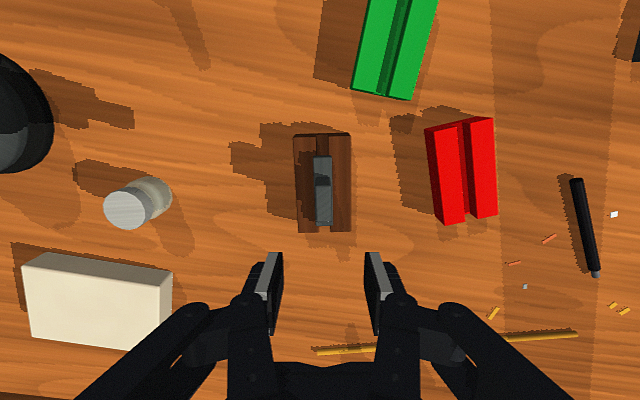

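The wrist view shows the brown rest with the grey spanner: bar from (323,156) to (323,226), within about 1.5 px of the prediction. The red and green look-alikes are clear of it. I go down now.

drive_tool([
  [[0, 0, 0], [0, 0, 0.4], 0],
  [[0, 0, 0], [0, 0, 0.4], 0],
  [[0, 0, 0], [0, 0, 0.4], 0],
  [[0, 0, 0], [0, 0, 0.4], 0],
  [[0, 0, 0], [-0.016, 0, 0.4], 0],
  [[0, 0, 0], [0, 0, 0.3], 0],
  [[0, 0, 0], [0, 0, 0.2], 0],
  [[0, 0, 0], [0, 0, 0.18], 0],
  [[0, 0, 0], [0, 0, 0], 0],
  [[0, 0, 0], [0, 0, 0], 0],
])

```text
clock: 3.15
ee_pos: [0.5672, 0.1909, 0.0479]
tcp_rot: [[-0.987, -0.159, 0.001], [-0.159, 0.987, 0.0], [-0.001, 0.0, -1.0]]
ft_force: [-0.5, -0.1, 0.7]
grip_width: 0.499
grasp_force: 0.0
```

drive_tool([
  [[0, 0, 0], [0, 0, 0], -0.3],
  [[0, 0, 0], [0, 0, 0], -0.6],
  [[0, 0, 0], [0, 0, 0], -0.7],
  [[0, 0, 0], [0, 0, 0], -0.8],
  [[0, 0, 0], [0, 0, 0], -1],
  [[0, 0, 0], [0, 0, 0], -1],
  [[0, 0, 0], [0, 0, 0], -1],
  [[0, 0, 0], [0, 0, 0], -1],
])

```text
clock: 3.95
ee_pos: [0.5676, 0.1906, 0.0482]
tcp_rot: [[-0.987, -0.158, 0.001], [-0.158, 0.987, 0.0], [-0.001, 0.0, -1.0]]
ft_force: [-0.1, 0.4, 6.6]
grip_width: 0.155
grasp_force: 58.9
```

drive_tool([
  [[0, 0, 0], [0, 0, -0.1], -1],
  [[0, 0, 0], [0, 0, -0.3], -1],
  [[0, 0, 0], [0, 0, -0.5], -1],
  [[0, 0, 0], [0, 0, -0.6], -1],
  [[0, 0, 0], [0, 0, -0.5], -1],
  [[0, 0, 0], [0, 0, -0.1], -1],
  [[0, 0, 0], [0, 0, 0], -1],
])

```text
clock: 4.65
ee_pos: [0.5673, 0.1906, 0.1526]
tcp_rot: [[-0.987, -0.158, 0.001], [-0.158, 0.987, 0.0], [-0.001, 0.0, -1.0]]
ft_force: [0.1, -0.1, -3.7]
grip_width: 0.156
grasp_force: 58.4
```

```bash
python3 - <<'E'
from h import *
plan([.5475,-.1542,.15],172.6)
c=cap("wrist"); save(c,"pics/w2.png")
o=ctrl.observe(); R=np.array(o["tcp_rot"]);p=o["ee_pos"]
print(proj(c,[p+R@np.array(v) for v in ([.035,.009,.005],[.035,-.009,.005],[-.035,.009,.005],[-.035,-.009,.005],[-.017,.007,-.029],[.026,0,.026],[-.026,0,.026])]).round(1))
E
```

```text
t 4.65 pos [0.5673 0.1906 0.1526] yaw -170.9 q6 1.8 F [ 0.1 -0.1 -3.7] w 0.156 | turn z total 0.0917 shift [-0.495 -6.89   0.049] tilt [0.0011 0.0003]
[[340.7 198.1]
 [305.8 198.1]
 [338.5 310.5]
 [308.1 310.6]
 [338.4 326.7]
 [323.2 201.6]
 [323.3 277.6]]
```

View pics/w2.png

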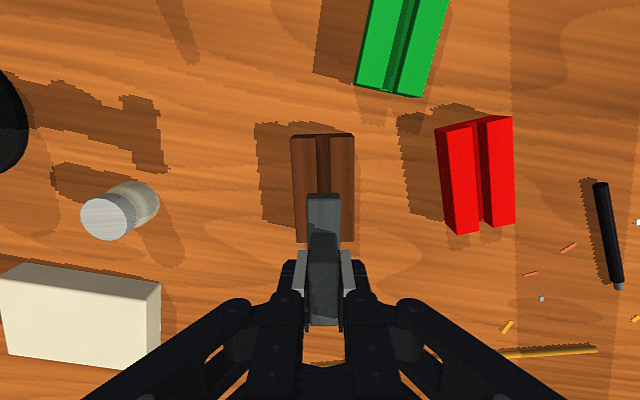

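The empty brown rest is at (322,188) and the spanner is held: the bar's front end is at (324,193), about 5 px higher than predicted. That puts it roughly 2–3 mm toward tool +x, which I allow for. Next I go above the ring.

drive_tool([
  [[0, 0, 0.0459], [0, 0, 0], -1],
  [[0, 0, 0.0458], [0, 0, 0], -1],
  [[0, 0, 0], [-0.038, -0.3, 0], -1],
  [[0, 0, 0], [-0.038, -0.5, 0], -1],
  [[0, 0, 0], [-0.038, -0.5, 0], -1],
  [[0, 0, 0], [-0.038, -0.5, 0], -1],
  [[0, 0, 0], [-0.038, -0.6, 0], -1],
  [[0, 0, 0], [-0.038, -0.6, 0], -1],
  [[0, 0, 0], [-0.038, -0.6, 0], -1],
  [[0, 0, 0], [-0.038, -0.6, 0], -1],
  [[0, 0, 0], [-0.038, -0.6, 0], -1],
  [[0, 0, 0], [-0.038, -0.6, 0], -1],
])

```text
clock: 5.9
ee_pos: [0.5495, -0.0813, 0.1507]
tcp_rot: [[-0.992, 0.126, -0.003], [0.126, 0.992, 0.001], [0.003, 0.0, -1.0]]
ft_force: [-0.2, -0.1, -1.7]
grip_width: 0.151
grasp_force: 58.5
```

drive_tool([
  [[0, 0, 0], [-0.038, -0.6, 0], -1],
  [[0, 0, 0], [-0.038, -0.5, 0.1], -1],
  [[0, 0, 0], [-0.038, -0.3, 0.2], -1],
  [[0, 0, 0], [-0.038, -0.09, 0.2], -1],
  [[0, 0, 0], [0, 0, 0.1], -1],
  [[0, 0, 0], [0, 0, 0], -1],
  [[0, 0, 0], [0, 0, 0], -1],
])

```text
clock: 6.6
ee_pos: [0.5488, -0.1533, 0.1219]
tcp_rot: [[-0.992, 0.127, -0.001], [0.127, 0.992, 0.001], [0.001, 0.001, -1.0]]
ft_force: [-0.1, 0.3, -1.5]
grip_width: 0.153
grasp_force: 58.6
```

```bash
python3 - <<'E'
from h import *
plan([.5495,-.1545,.115],172.6)
c=cap("wrist"); d=cap("side")
x,y=proj(d,[.5475,-.154,.09])[0].astype(int); print(x,y)
A=c["frame"][120:320,225:425]; B=d["frame"][y-50:y+50,x-50:x+50]
A=cv2.resize(A,(400,400),interpolation=cv2.INTER_CUBIC);B=cv2.resize(B,(400,400),interpolation=cv2.INTER_CUBIC)
cv2.imwrite("pics/ws3.png",np.hstack([A,B])[:,:,::-1])
np.savez("s3.npz",c=c["frame"],d=d["frame"])
o=ctrl.observe(); R=np.array(o["tcp_rot"]);p=o["ee_pos"]
print("wrist holes pred", (2*(proj(c,[[.5475+.026*np.cos(a),-.1542+.026*np.sin(a),.084] for a in np.radians(52.6+60*np.arange(6))])-[225,120])).round(0).tolist())
print("pins pred (off 2) side",(4*(proj(d,[p+R@np.array(v) for v in ([.028,0,.026],[-.024,0,.026],[.037,.009,.017],[-.033,.009,.017])])-[x-50,y-50])).round(0).tolist())
print("wrist bar front", (2*(proj(c,[p+R@np.array(v) for v in ([.037,.009,.005],[.037,-.009,.005],[.028,0,.026])])-[225,120])).round(0).tolist())
E
```

```text
t 6.6 pos [ 0.5488 -0.1533  0.1219] yaw 172.7 q6 -16.4 F [-0.1  0.3 -1.5] w 0.153 | turn z total 0.0005 shift [-0.017 -0.023  0.139] tilt [-0.0008  0.0007]
384 250
wrist holes pred [[261.0, 263.0], [264.0, 190.0], [193.0, 151.0], [123.0, 190.0], [126.0, 263.0], [193.0, 297.0]]
pins pred (off 2) side [[154.0, 214.0], [245.0, 166.0], [123.0, 194.0], [247.0, 130.0]]
wrist bar front [[231.0, 156.0], [160.0, 156.0], [196.0, 164.0]]
```

View pics/ws3.png

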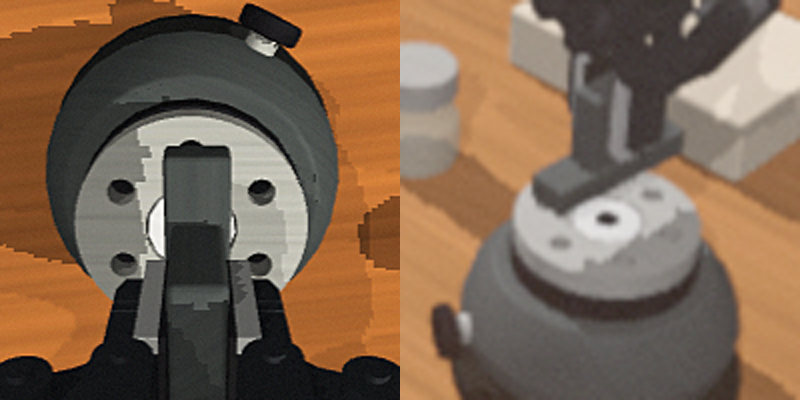

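```bash
python3 - <<'E'
from h import *
c=cap("wrist"); d=cap("side")
o=ctrl.observe(); R=np.array(o["tcp_rot"]);p=o["ee_pos"]; print(p)
def crop(c,x0,y0,w,h,s): return cv2.resize(c["frame"][y0:y0+h,x0:x0+w],None,fx=s,fy=s,interpolation=cv2.INTER_CUBIC)
A=crop(c,290,170,70,100,4); B=crop(d,360,215,50,57,10)[:400,:500]; A=A[:400,:280]
cv2.imwrite("pics/ws4.png",np.hstack([A,B])[:,:,::-1]); print(A.shape,B.shape)
for off in (0,):
  for v in ([.035,.009,.017],[.035,-.009,.017],[.035,.009,.005],[.035,-.009,.005],[-.035,-.009,.005],[-.035,-.009,.017],[.026,0,.026],[.017,.007,.005],[.017,-.007,.005]):
    w=[]
    for dv in ([0,0,0],[.01,0,0],[0,0,.01]):
        q=p+R@(np.array(v)+dv)
        w+=[((proj(c,q)[0]-[290,170]+.5)*4).round(0).tolist(),((proj(d,q)[0]-[360,215]+.5)*10+[280,0]).round(0).tolist()]
    print(v,w)
print("ringc side",((proj(d,[.5475,-.1542,.084])[0]-[360,215]+.5)*10+[280,0]))
E
```

```text
[ 0.54940362 -0.15388427  0.12281645]
(400, 280, 3) (400, 500, 3)
[0.035, 0.009, 0.017] [[199.0, 97.0], [343.0, 334.0], [200.0, 26.0], [296.0, 358.0], [195.0, 77.0], [340.0, 384.0]]
[0.035, -0.009, 0.017] [[68.0, 97.0], [422.0, 390.0], [67.0, 26.0], [375.0, 414.0], [72.0, 77.0], [418.0, 440.0]]
[0.035, 0.009, 0.005] [[204.0, 125.0], [347.0, 274.0], [205.0, 49.0], [300.0, 297.0], [200.0, 101.0], [344.0, 324.0]]
[0.035, -0.009, 0.005] [[63.0, 125.0], [426.0, 328.0], [62.0, 49.0], [379.0, 353.0], [67.0, 101.0], [422.0, 379.0]]
[-0.035, -0.009, 0.005] [[73.0, 576.0], [738.0, 167.0], [71.0, 519.0], [695.0, 189.0], [76.0, 533.0], [733.0, 216.0]]
[-0.035, -0.009, 0.017] [[76.0, 525.0], [731.0, 226.0], [75.0, 470.0], [689.0, 249.0], [79.0, 487.0], [726.0, 275.0]]
[0.026, 0, 0.026] [[134.0, 138.0], [420.0, 385.0], [134.0, 72.0], [374.0, 409.0], [134.0, 117.0], [416.0, 434.0]]
[0.017, 0.007, 0.005] [[186.0, 253.0], [438.0, 238.0], [187.0, 183.0], [393.0, 261.0], [183.0, 223.0], [434.0, 288.0]]
[0.017, -0.007, 0.005] [[81.0, 253.0], [500.0, 279.0], [80.0, 183.0], [454.0, 303.0], [84.0, 223.0], [496.0, 330.0]]
ringc side [524.72724614 392.32669446]
```

View pics/ws4.png

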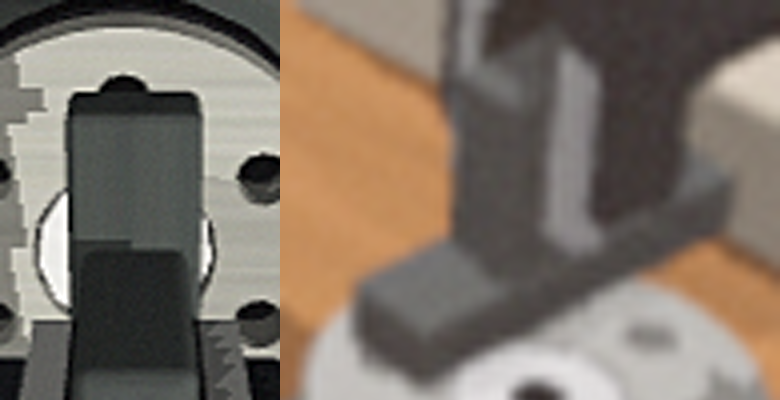

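The wrist crop shows the bar front at (134,113) and the ring holes where predicted. The spanner offset is about +1 mm along tool x and the height agrees. I correct and lower to just above the face.

drive_tool([
  [[0, 0, 0], [0.01, -0.028, 0.05], -1],
  [[0, 0, 0], [0, 0, 0.08], -1],
  [[0, 0, 0], [0, 0, 0.05], -1],
  [[0, 0, 0], [0, 0, 0.02], -1],
  [[0, 0, 0], [0, 0, 0], -1],
  [[0, 0, 0], [0, 0, 0], -1],
])

```text
clock: 7.4
ee_pos: [0.5483, -0.1558, 0.1123]
tcp_rot: [[-0.992, 0.129, 0.0], [0.129, 0.992, 0.0], [0.0, 0.0, -1.0]]
ft_force: [0.9, -0.3, -2.7]
grip_width: 0.154
grasp_force: 58.6
```

drive_tool([
  [[0, 0, 0], [0, 0, 0.02], -1],
  [[0, 0, 0], [0, 0, 0.02], -1],
  [[0, 0, 0], [0, 0, 0.02], -1],
  [[0, 0, 0], [0, 0, 0], -1],
])

```text
clock: 7.8
ee_pos: [0.5482, -0.1557, 0.1091]
tcp_rot: [[-0.992, 0.129, -0.0], [0.129, 0.992, 0.0], [0.0, 0.0, -1.0]]
ft_force: [0.7, -0.5, -1.6]
grip_width: 0.151
grasp_force: 58.6
```

```bash
cat >> h.py <<'E'
def wristcheck():
    from scipy.ndimage import center_of_mass
    c=cap("wrist"); o=ctrl.observe(); R=np.array(o["tcp_rot"]); p=o["ee_pos"]
    g=cv2.cvtColor(c["frame"],cv2.COLOR_RGB2GRAY).astype(float)
    T=lambda w:(R.T@(np.append(w,.084)-p))[:2]*1000
    for a in 52.6+60*np.arange(6)+WC_DA:
        w=np.array([.5474+.026*np.cos(np.radians(a)),-.1548+.026*np.sin(np.radians(a))])
        u=proj(c,[*w,.084])[0]; x,y=np.int32(np.round(u))
        P=g[y-7:y+8,x-7:x+8]; m=np.clip(100-P,0,None)
        if m.sum()>0:
            cy,cx=center_of_mass(m); q=ray(c,(x-7+cx,y-7+cy),.084)[:2]
            print(round(a%360,1),"pred tool mm",T(w).round(1),"seen",T(q).round(1),int((m>0).sum()))
    u=proj(c,[p+R@np.array([.030,s,.005]) for s in (-.009,.009)]); y=int(u[0,1])
    print("bar edge pred",u.round(1).tolist(),"row",g[y,int(u[0,0])-8:int(u[0,0])+8].astype(int),g[y,int(u[1,0])-8:int(u[1,0])+8].astype(int))
WC_DA=0
E
python3 -c "
from h import *
wristcheck(); plan([.5484,-.1549,.1],172.6)"
```

```text
52.6 pred tool mm [-12.1  23.4] seen [-13.3  22.5] 158
112.6 pred tool mm [13.9 23.4] seen [14.5 22.6] 146
172.6 pred tool mm [26.9  0.9] seen [28.1  0.8] 225
232.6 pred tool mm [ 13.9 -21.7] seen [ 14.5 -22.1] 162
292.6 pred tool mm [-12.1 -21.6] seen [-13.3 -21.8] 184
352.6 pred tool mm [-25.1   0.9] seen [-25.4   1. ] 225
bar edge pred [[306.0, 209.6], [340.7, 209.6]] row [124 122 124 122 126 126 126 121  88  47  74  88  84  83  84  82] [ 88  85  87  85  83  80  85  80 103 172 165 162 163 164 165 164]
t 7.85 pos [ 0.5482 -0.1558  0.1092] yaw 172.59 q6 -16.5 F [ 0.6 -0.6 -1.9] w 0.154 | turn z total -0.0001 shift [-0.002  0.018  0.183] tilt [-0.0002  0.0002]
```

drive_tool([
  [[0, 0, 0], [0, 0.007, 0], -1],
  [[0, 0, 0], [0, 0, 0.02], -1],
  [[0, 0, 0], [0, 0, 0.02], -1],
  [[0, 0, 0], [0, 0, 0], -1],
])

```text
clock: 8.25
ee_pos: [0.5483, -0.1554, 0.1071]
tcp_rot: [[-0.992, 0.129, -0.0], [0.129, 0.992, 0.0], [0.0, 0.0, -1.0]]
ft_force: [0.3, 0.1, -2.2]
grip_width: 0.153
grasp_force: 58.6
```

drive_tool([
  [[0, 0, 0], [0, 0, 0.02], -1],
  [[0, 0, 0], [0, 0, 0], -1],
])

```text
clock: 8.45
ee_pos: [0.5483, -0.1554, 0.1061]
tcp_rot: [[-0.992, 0.129, -0.0], [0.129, 0.992, 0.0], [0.0, 0.0, -1.0]]
ft_force: [-0.7, 0.8, -2.1]
grip_width: 0.154
grasp_force: 58.6
```

Tips are about 4 mm below the face level with no contact force, so the pins are entering. I continue gently.

drive_tool([
  [[0, 0, 0], [0, 0, 0.02], -1],
  [[0, 0, 0], [0, 0, 0.02], -1],
  [[0, 0, 0], [0, 0, 0], -1],
])

```text
clock: 8.75
ee_pos: [0.5483, -0.1554, 0.1041]
tcp_rot: [[-0.992, 0.129, -0.0], [0.129, 0.992, 0.0], [0.0, 0.0, -1.0]]
ft_force: [-0.6, 0.2, -1.7]
grip_width: 0.151
grasp_force: 58.6
```

drive_tool([
  [[0, 0, 0], [0, 0, 0.02], -1],
  [[0, 0, 0], [0, 0, 0.01], -1],
  [[0, 0, 0], [0, 0, 0], -1],
])

```text
clock: 9.05
ee_pos: [0.5483, -0.1554, 0.1027]
tcp_rot: [[-0.992, 0.129, -0.0], [0.129, 0.992, 0.0], [0.0, 0.0, -1.0]]
ft_force: [-0.7, -0.3, -2.0]
grip_width: 0.153
grasp_force: 58.6
```

drive_tool([
  [[0, 0, 0], [0, 0, 0.01], -1],
  [[0, 0, 0], [0, 0, 0], -1],
])

```text
clock: 9.25
ee_pos: [0.5483, -0.1555, 0.1022]
tcp_rot: [[-0.992, 0.129, 0.0], [0.129, 0.992, 0.0], [-0.0, 0.0, -1.0]]
ft_force: [-1.4, 0.1, -2.3]
grip_width: 0.15
grasp_force: 58.6
```

drive_tool([
  [[0, 0, 0], [0, 0, 0.01], -1],
  [[0, 0, 0], [0, 0, 0], -1],
])

```text
clock: 9.45
ee_pos: [0.5484, -0.1555, 0.1017]
tcp_rot: [[-0.992, 0.129, 0.0], [0.129, 0.992, 0.0], [-0.0, 0.0, -1.0]]
ft_force: [0.4, 0.1, -2.1]
grip_width: 0.152
grasp_force: 58.6
```

drive_tool([
  [[0, 0, 0], [0, 0, 0.01], -1],
  [[0, 0, 0], [0, 0, 0], -1],
])

```text
clock: 9.65
ee_pos: [0.5483, -0.1554, 0.1012]
tcp_rot: [[-0.992, 0.129, 0.0], [0.129, 0.992, 0.0], [0.0, 0.0, -1.0]]
ft_force: [-0.2, 0.2, -1.4]
grip_width: 0.152
grasp_force: 58.6
```

drive_tool([
  [[0, 0, 0], [0, 0, 0.008], -1],
  [[0, 0, 0], [0, 0, 0], -1],
])

```text
clock: 9.85
ee_pos: [0.5484, -0.1555, 0.1012]
tcp_rot: [[-0.992, 0.129, 0.0], [0.129, 0.992, -0.0], [-0.0, -0.0, -1.0]]
ft_force: [-0.8, 1.6, 0.0]
grip_width: 0.152
grasp_force: 58.9
```

drive_tool([
  [[0, 0, 0], [0, 0, 0.008], -1],
  [[0, 0, 0], [0, 0, 0], -1],
])

```text
clock: 10.05
ee_pos: [0.5484, -0.1555, 0.1011]
tcp_rot: [[-0.992, 0.129, 0.001], [0.129, 0.992, -0.0], [-0.001, -0.0, -1.0]]
ft_force: [-1.3, 0.1, 4.4]
grip_width: 0.155
grasp_force: 59.5
```

Bar is seated on the face at 0.101 (17 mm below TCP, as at the rest), so the pins are fully home. I now turn clockwise.

drive_tool([
  [[0, 0, 0.01], [0, -0.0007, 0], -1],
  [[0, 0, 0.01], [0, -0.0007, 0], -1],
  [[0, 0, 0.01], [0, -0.0007, 0], -1],
  [[0, 0, 0.01], [0, -0.0007, 0], -1],
  [[0, 0, 0], [0, 0, 0], -1],
])

```text
clock: 10.55
ee_pos: [0.5489, -0.1555, 0.1011]
tcp_rot: [[-0.968, 0.252, 0.001], [0.252, 0.968, 0.0], [-0.001, 0.0, -1.0]]
ft_force: [-1.1, 1.7, 5.0]
grip_width: 0.152
grasp_force: 59.5
```

```bash
cat >> h.py <<'E'
def st():
    o=ctrl.observe(); R=np.array(o["tcp_rot"]); print("t",round(o["clock"],2),o["ee_pos"].round(4),"yaw",round(np.degrees(np.arctan2(R[1,0],R[0,0])),2),"F",o["ft_force"].round(1),"M",o["moment"].round(3))
E
python3 -c "
from h import *
st()"
```

```text
t 10.55 [ 0.5489 -0.1555  0.1011] yaw 165.42 F [-1.1  1.7  5. ] M [0.34  0.183 0.128]
```

drive_tool([
  [[0, 0, 0.011], [0, -0.0007, 0], -1],
  [[0, 0, 0.011], [0, -0.0007, 0], -1],
  [[0, 0, 0.011], [0, -0.0007, 0], -1],
  [[0, 0, 0.011], [0, -0.0007, 0], -1],
  [[0, 0, 0.011], [0, -0.0007, 0], -1],
  [[0, 0, 0.011], [0, -0.0007, 0], -1],
  [[0, 0, 0], [0, 0, 0], -1],
])

```text
clock: 11.25
ee_pos: [0.5488, -0.1557, 0.1011]
tcp_rot: [[-0.895, 0.445, 0.001], [0.445, 0.895, 0.0], [-0.001, 0.001, -1.0]]
ft_force: [-0.3, 1.8, 5.3]
grip_width: 0.15
grasp_force: 59.7
```

```bash
python3 -c "
from h import *
st()"
```

```text
t 11.25 [ 0.5488 -0.1557  0.1011] yaw 153.56 F [-0.3  1.8  5.3] M [0.442 0.179 0.058]
```

drive_tool([
  [[0, 0, 0.011], [0, -0.0007, 0], -1],
  [[0, 0, 0.011], [0, -0.0007, 0], -1],
  [[0, 0, 0.011], [0, -0.0007, 0], -1],
  [[0, 0, 0.011], [0, -0.0007, 0], -1],
  [[0, 0, 0.011], [0, -0.0007, 0], -1],
  [[0, 0, 0], [0, 0, 0], -1],
])

```text
clock: 11.85
ee_pos: [0.5487, -0.1558, 0.1011]
tcp_rot: [[-0.806, 0.592, 0.001], [0.592, 0.806, 0.0], [-0.001, 0.001, -1.0]]
ft_force: [-0.3, 2.4, 5.5]
grip_width: 0.156
grasp_force: 59.7
```

```bash
python3 -c "
from h import *
st()"
```

```text
t 11.85 [ 0.5487 -0.1558  0.1011] yaw 143.67 F [-0.3  2.4  5.5] M [0.368 0.084 0.092]
```

drive_tool([
  [[0, 0, 0.01], [0, -0.0006, 0], -1],
  [[0, 0, 0.01], [0, -0.0006, 0], -1],
  [[0, 0, 0.01], [0, -0.0006, 0], -1],
  [[0, 0, 0.01], [0, -0.0006, 0], -1],
  [[0, 0, 0], [0, 0, 0], -1],
])

```text
clock: 12.35
ee_pos: [0.5487, -0.1559, 0.1011]
tcp_rot: [[-0.725, 0.689, 0.001], [0.689, 0.725, 0.0], [-0.001, 0.001, -1.0]]
ft_force: [0.3, 2.6, 5.0]
grip_width: 0.151
grasp_force: 59.7
```

```bash
python3 -c "
from h import *
st()"
```

```text
t 12.35 [ 0.5487 -0.1559  0.1011] yaw 136.48 F [0.3 2.6 5. ] M [0.46  0.112 0.057]
```

drive_tool([
  [[0, 0, 0.006], [0, -0.0004, 0], -1],
  [[0, 0, 0.006], [0, -0.0004, 0], -1],
  [[0, 0, 0], [0, 0, 0], -1],
])

```text
clock: 12.65
ee_pos: [0.5487, -0.1559, 0.1011]
tcp_rot: [[-0.699, 0.715, 0.002], [0.715, 0.699, 0.0], [-0.001, 0.001, -1.0]]
ft_force: [-0.3, 2.8, 6.3]
grip_width: 0.157
grasp_force: 59.7
```

```bash
python3 -c "
from h import *
st()"
```

```text
t 12.65 [ 0.5487 -0.1559  0.1011] yaw 134.34 F [-0.3  2.8  6.3] M [0.428 0.134 0.146]
```

drive_tool([
  [[0, 0, 0.006], [0, -0.0004, 0], -1],
  [[0, 0, 0.006], [0, -0.0004, 0], -1],
  [[0, 0, 0], [0, 0, 0], -1],
])

```text
clock: 12.95
ee_pos: [0.5486, -0.1559, 0.101]
tcp_rot: [[-0.671, 0.741, 0.001], [0.741, 0.671, 0.0], [-0.001, 0.001, -1.0]]
ft_force: [-0.7, 2.0, 5.8]
grip_width: 0.157
grasp_force: 59.7
```

```bash
python3 -c "
from h import *
st()"
```

```text
t 12.95 [ 0.5486 -0.1559  0.101 ] yaw 132.18 F [-0.7  2.   5.8] M [0.449 0.122 0.16 ]
```

drive_tool([
  [[0, 0, 0.006], [0, -0.0004, 0], -1],
  [[0, 0, 0.006], [0, -0.0004, 0], -1],
  [[0, 0, 0], [0, 0, 0], -1],
])

```text
clock: 13.25
ee_pos: [0.5486, -0.156, 0.1011]
tcp_rot: [[-0.643, 0.766, 0.001], [0.766, 0.643, 0.0], [-0.001, 0.001, -1.0]]
ft_force: [-0.7, 2.4, 5.2]
grip_width: 0.154
grasp_force: 59.7
```

```bash
python3 -c "
from h import *
st()"
```

```text
t 13.25 [ 0.5486 -0.156   0.1011] yaw 130.02 F [-0.7  2.4  5.2] M [0.444 0.127 0.082]
```

drive_tool([
  [[0, 0, 0.006], [0, -0.0004, 0], -1],
  [[0, 0, 0.006], [0, -0.0004, 0], -1],
  [[0, 0, 0], [0, 0, 0], -1],
])

```text
clock: 13.55
ee_pos: [0.5486, -0.1559, 0.1011]
tcp_rot: [[-0.614, 0.79, 0.001], [0.79, 0.614, 0.0], [-0.001, 0.001, -1.0]]
ft_force: [-1.1, 1.3, 5.3]
grip_width: 0.152
grasp_force: 59.7
```

```bash
python3 -c "
from h import *
st()"
```

```text
t 13.55 [ 0.5486 -0.1559  0.1011] yaw 127.86 F [-1.1  1.3  5.3] M [0.473 0.101 0.117]
```

drive_tool([
  [[0, 0, 0.006], [0, -0.0004, 0], -1],
  [[0, 0, 0], [0, 0, 0], -1],
])

```text
clock: 13.75
ee_pos: [0.5486, -0.156, 0.1011]
tcp_rot: [[-0.599, 0.801, 0.002], [0.801, 0.599, 0.0], [-0.001, 0.001, -1.0]]
ft_force: [-0.2, 2.1, 4.8]
grip_width: 0.155
grasp_force: 59.7
```

```bash
python3 -c "
from h import *
st()"
```

```text
t 13.75 [ 0.5486 -0.156   0.1011] yaw 126.78 F [-0.2  2.1  4.8] M [0.448 0.143 0.172]
```

drive_tool([
  [[0, 0, 0.006], [0, -0.0004, 0], -1],
  [[0, 0, 0], [0, 0, 0], -1],
])

```text
clock: 13.95
ee_pos: [0.5485, -0.156, 0.1011]
tcp_rot: [[-0.584, 0.812, 0.001], [0.812, 0.584, 0.0], [-0.001, 0.001, -1.0]]
ft_force: [-0.5, 1.6, 5.3]
grip_width: 0.15
grasp_force: 59.7
```

```bash
python3 -c "
from h import *
st()"
```

```text
t 13.95 [ 0.5485 -0.156   0.1011] yaw 125.7 F [-0.5  1.6  5.3] M [0.48  0.159 0.128]
```

drive_tool([
  [[0, 0, 0.006], [0, -0.0004, 0], -1],
  [[0, 0, 0], [0, 0, 0], -1],
])

```text
clock: 14.15
ee_pos: [0.5485, -0.156, 0.1011]
tcp_rot: [[-0.568, 0.823, 0.002], [0.823, 0.568, 0.0], [-0.001, 0.001, -1.0]]
ft_force: [-0.4, 2.1, 5.2]
grip_width: 0.155
grasp_force: 59.7
```

```bash
python3 -c "
from h import *
st()"
```

```text
t 14.15 [ 0.5485 -0.156   0.1011] yaw 124.62 F [-0.4  2.1  5.2] M [0.415 0.102 0.151]
```

drive_tool([
  [[0, 0, 0.006], [0, -0.0004, 0], -1],
  [[0, 0, 0], [0, 0, 0], -1],
])

```text
clock: 14.35
ee_pos: [0.5485, -0.156, 0.1011]
tcp_rot: [[-0.553, 0.833, 0.002], [0.833, 0.553, 0.0], [-0.001, 0.001, -1.0]]
ft_force: [-0.5, 3.1, 5.6]
grip_width: 0.155
grasp_force: 59.7
```

```bash
python3 -c "
from h import *
st()
WC_DA=0
import h
h.WC_DA=-46
h.wristcheck()"
```

```text
t 14.35 [ 0.5485 -0.156   0.1011] yaw 123.54 F [-0.5  3.1  5.6] M [0.491 0.098 0.127]
6.6 pred tool mm [-10.2  22.9] seen [-10.4  22.3] 184
66.6 pred tool mm [15.8 21.5] seen [16.9 21.3] 133
126.6 pred tool mm [27.6 -1.7] seen [27.5 -1.6] 225
186.6 pred tool mm [ 13.4 -23.5] seen [ 14. -23.] 113
246.6 pred tool mm [-12.6 -22.1] seen [-12.7 -21.5] 197
306.6 pred tool mm [-24.3   1.1] seen [-25.    1.2] 225
bar edge pred [[306.3, 209.3], [341.0, 209.3]] row [118 118 122 120 115 120 123 111  61  56  70  80  79  80  77  79] [ 81  83  83  79  80  79  77  73 113 179 171 168 167 169 166 164]
```

drive_tool([
  [[0, 0, 0.006], [0, -0.0004, 0], -1],
  [[0, 0, 0], [0, 0, 0], -1],
])

```text
clock: 14.6
ee_pos: [0.5485, -0.156, 0.1011]
tcp_rot: [[-0.537, 0.844, 0.002], [0.844, 0.537, 0.0], [-0.001, 0.001, -1.0]]
ft_force: [-0.9, 2.1, 5.3]
grip_width: 0.153
grasp_force: 59.7
```

```bash
python3 -c "
from h import *
st()"
```

```text
t 14.6 [ 0.5485 -0.156   0.1011] yaw 122.47 F [-0.9  2.1  5.3] M [0.414 0.066 0.156]
```

drive_tool([
  [[0, 0, 0.006], [0, -0.0004, 0], -1],
  [[0, 0, 0], [0, 0, 0], -1],
])

```text
clock: 14.8
ee_pos: [0.5485, -0.156, 0.1011]
tcp_rot: [[-0.521, 0.853, 0.001], [0.853, 0.521, 0.0], [-0.001, 0.001, -1.0]]
ft_force: [-0.8, 2.7, 4.9]
grip_width: 0.152
grasp_force: 60.2
```

```bash
python3 -c "
from h import *
st()"
```

```text
t 14.8 [ 0.5485 -0.156   0.1011] yaw 121.43 F [-0.8  2.7  4.9] M [0.439 0.181 0.549]
```

The moment jumped from 0.15 to 0.55, so the stop is reached. One small nudge will confirm it.

drive_tool([
  [[0, 0, 0.002], [0, 0, 0], -1],
  [[0, 0, 0], [0, 0, 0], -1],
])

```text
clock: 15.0
ee_pos: [0.5485, -0.156, 0.1011]
tcp_rot: [[-0.517, 0.856, 0.001], [0.856, 0.517, 0.0], [-0.001, 0.001, -1.0]]
ft_force: [-0.6, 1.5, 5.4]
grip_width: 0.156
grasp_force: 60.8
```

```bash
python3 -c "
from h import *
st()"
```

```text
t 15.0 [ 0.5485 -0.156   0.1011] yaw 121.11 F [-0.6  1.5  5.4] M [0.378 0.104 0.736]
```

drive_tool([
  [[0, 0, -0.006], [0, 0.0004, 0], -1],
  [[0, 0, -0.006], [0, 0.0004, 0], -1],
  [[0, 0, -0.007], [0, 0.0004, 0], -1],
  [[0, 0, 0], [0, 0, 0], -1],
])

```text
clock: 15.4
ee_pos: [0.5486, -0.1562, 0.1011]
tcp_rot: [[-0.566, 0.825, 0.002], [0.825, 0.566, -0.0], [-0.001, 0.001, -1.0]]
ft_force: [-1.2, 0.6, 4.3]
grip_width: 0.154
grasp_force: 59.7
```

```bash
python3 -c "
from h import *
st()"
```

```text
t 15.4 [ 0.5486 -0.1562  0.1011] yaw 124.46 F [-1.2  0.6  4.3] M [0.29  0.137 0.124]
```

drive_tool([
  [[0, 0, 0], [0, 0, -0.03], -1],
  [[0, 0, 0], [0, 0, -0.05], -1],
  [[0, 0, 0], [0, 0, -0.05], -1],
  [[0, 0, 0], [0, 0, -0.05], -1],
  [[0, 0, 0], [0, 0, -0.05], -1],
  [[0, 0, 0], [0, 0, -0.2], -1],
  [[0, 0, 0], [0, 0, -0.3], -1],
  [[0, 0, 0], [0, 0, -0.3], -1],
  [[0, 0, 0], [0, 0, -0.1], -1],
  [[0, 0, 0], [0, 0, 0], -1],
])

```text
clock: 16.4
ee_pos: [0.5486, -0.1566, 0.1583]
tcp_rot: [[-0.564, 0.826, 0.002], [0.826, 0.564, -0.001], [-0.002, 0.001, -1.0]]
ft_force: [-0.5, -0.1, -2.6]
grip_width: 0.156
grasp_force: 58.6
```

```bash
python3 - <<'E'
from h import *
st()
plan([.5676,.1908,.155],189.1)
E
```

```text
t 16.4 [ 0.5486 -0.1566  0.1583] yaw 124.35 F [-0.5 -0.1 -2.6] M [ 0.023 -0.003 -0.023]
t 16.4 pos [ 0.5486 -0.1566  0.1583] yaw 124.35 q6 31.7 F [-0.5 -0.1 -2.6] w 0.156 | turn z total -0.3597 shift [-1.474  6.8    0.059] tilt [ 0.0021 -0.001 ]
```

drive_tool([
  [[0, 0, -0.045], [0, 0, 0], -1],
  [[0, 0, -0.045], [0, 0, 0], -1],
  [[0, 0, -0.045], [0, 0, 0], -1],
  [[0, 0, -0.045], [0, 0, 0], -1],
  [[0, 0, -0.045], [0, 0, 0], -1],
  [[0, 0, -0.045], [0, 0, 0], -1],
  [[0, 0, -0.045], [0, 0, 0], -1],
  [[0, 0, -0.0447], [0, 0, 0], -1],
  [[0, 0, 0], [-0.1, 0.3, 0], -1],
  [[0, 0, 0], [-0.1, 0.5, 0], -1],
  [[0, 0, 0], [-0.1, 0.5, 0], -1],
  [[0, 0, 0], [-0.1, 0.5, 0], -1],
])

```text
clock: 17.6
ee_pos: [0.5529, -0.0624, 0.1564]
tcp_rot: [[-0.988, -0.155, -0.001], [-0.155, 0.988, 0.001], [0.001, 0.001, -1.0]]
ft_force: [0.5, 0.4, -2.0]
grip_width: 0.158
grasp_force: 58.7
```

drive_tool([
  [[0, 0, 0], [-0.1, 0.5, 0], -1],
  [[0, 0, 0], [-0.1, 0.5, 0], -1],
  [[0, 0, 0], [-0.1, 0.5, 0], -1],
  [[0, 0, 0], [-0.1, 0.5, 0], -1],
  [[0, 0, 0], [-0.1, 0.5, 0], -1],
  [[0, 0, 0], [-0.1, 0.5, 0], -1],
  [[0, 0, 0], [-0.1, 0.5, 0], -1],
  [[0, 0, 0], [-0.1, 0.5, 0], -1],
  [[0, 0, 0], [-0.1, 0.5, 0], -1],
  [[0, 0, 0], [-0.1, 0.4, 0], -1],
  [[0, 0, 0], [-0.07, 0.1, 0], -1],
  [[0, 0, 0], [0, 0, 0], -1],
])

```text
clock: 18.8
ee_pos: [0.5664, 0.1923, 0.1565]
tcp_rot: [[-0.987, -0.159, -0.001], [-0.159, 0.987, -0.0], [0.001, -0.0, -1.0]]
ft_force: [0.6, 0.3, -2.6]
grip_width: 0.148
grasp_force: 58.8
```

```bash
python3 - <<'E'
from h import *
c=cap("top")
P,r=holes(c); Q=P[(r>.018)&(r<.033)]; print(len(Q),holefit(Q))
im=c["frame"]; print(proj(c,[.566,.19,.031]))
w=cap("wrist"); save(w,"pics/w5.png",(240,100,440,300),2.5)
plan([.5676,.1908,.048],189.1)
E
```

```text
6 (array([ 0.54735825, -0.15447176]), np.float64(7.1576736121836575), np.float64(0.0002128288555451307))
[[261.8983434  195.46434561]]
t 18.9 pos [0.5664 0.1909 0.1566] yaw -170.95 q6 1.9 F [-0.1 -0.8 -2.4] w 0.154 | turn z total -0.0003 shift [-0.026 -0.005  2.172] tilt [-0.0008 -0.0005]
```

View pics/w5.png

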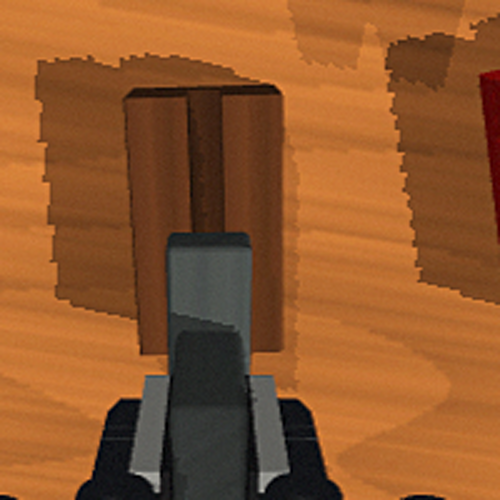

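The wrist crop shows the held bar (209,238) in line with the groove (206,170), which leans about 1.8° from the tool. The ring is measured 45.5° (0.79 rad) round. I align and lower the spanner.

drive_tool([
  [[0, 0, -0.01], [0, 0, 0], -1],
  [[0, 0, 0], [-0.026, -0.006, 0.3], -1],
  [[0, 0, 0], [0, 0, 0.4], -1],
  [[0, 0, 0], [0, 0, 0.4], -1],
  [[0, 0, 0], [0, 0, 0.3], -1],
  [[0, 0, 0], [0, 0, 0.2], -1],
  [[0, 0, 0], [0, 0, 0], -1],
  [[0, 0, 0], [0, 0, 0], -1],
])

```text
clock: 19.7
ee_pos: [0.5683, 0.1907, 0.0774]
tcp_rot: [[-0.982, -0.188, 0.0], [-0.188, 0.982, 0.0], [-0.0, 0.0, -1.0]]
ft_force: [0.4, -0.4, -2.1]
grip_width: 0.148
grasp_force: 58.8
```

```bash
python3 -c "
from h import *
plan([.5676,.1908,.048],190.9)"
```

```text
t 19.7 pos [0.5683 0.1907 0.0774] yaw -169.16 q6 0.0 F [ 0.4 -0.4 -2.1] w 0.148 | turn z total -0.0003 shift [0.014 0.005 0.589] tilt [0.0003 0.0001]
```

drive_tool([
  [[0, 0, 0], [0.01, 0.005, 0.15], -1],
  [[0, 0, 0], [0, 0, 0.15], -1],
  [[0, 0, 0], [0, 0, 0.06], -1],
  [[0, 0, 0], [0, 0, 0.06], -1],
  [[0, 0, 0], [0, 0, 0.05], -1],
  [[0, 0, 0], [0, 0, 0], -1],
])

```text
clock: 20.3
ee_pos: [0.5673, 0.1913, 0.0531]
tcp_rot: [[-0.982, -0.189, -0.001], [-0.189, 0.982, -0.0], [0.001, 0.0, -1.0]]
ft_force: [0.0, -0.1, -1.8]
grip_width: 0.15
grasp_force: 58.8
```

drive_tool([
  [[0, 0, 0], [0, 0, 0.04], -1],
  [[0, 0, 0], [0, 0, 0.04], -1],
  [[0, 0, 0], [0, 0, 0.02], -1],
  [[0, 0, 0], [0, 0, 0], -1],
])

```text
clock: 20.7
ee_pos: [0.5675, 0.1912, 0.0484]
tcp_rot: [[-0.982, -0.189, -0.0], [-0.189, 0.982, 0.0], [0.0, 0.0, -1.0]]
ft_force: [1.3, -0.0, -1.8]
grip_width: 0.148
grasp_force: 58.8
```

drive_tool([
  [[0, 0, 0], [0, 0, 0.01], -1],
  [[0, 0, 0], [0, 0, 0], -1],
])

```text
clock: 20.9
ee_pos: [0.5676, 0.1913, 0.0482]
tcp_rot: [[-0.982, -0.189, 0.0], [-0.189, 0.982, 0.0], [-0.0, 0.0, -1.0]]
ft_force: [-0.6, 0.1, -1.1]
grip_width: 0.154
grasp_force: 59.1
```

drive_tool([
  [[0, 0, 0], [0, 0, 0.005], -1],
  [[0, 0, 0], [0, 0, 0], -1],
])

```text
clock: 21.1
ee_pos: [0.5676, 0.1913, 0.0482]
tcp_rot: [[-0.982, -0.189, 0.0], [-0.189, 0.982, 0.0], [-0.0, 0.0, -1.0]]
ft_force: [-1.3, 0.4, 2.1]
grip_width: 0.155
grasp_force: 59.3
```

Seated at the pick-up height. I release it gradually and retreat.

drive_tool([
  [[0, 0, 0], [0, 0, 0], -0.6],
  [[0, 0, 0], [0, 0, 0], -0.4],
  [[0, 0, 0], [0, 0, 0], -0.2],
  [[0, 0, 0], [0, 0, 0], 0],
  [[0, 0, 0], [0, 0, 0], 0],
  [[0, 0, 0], [0, 0, -0.2], 0],
  [[0, 0, 0], [0, 0, -0.4], 0],
  [[0, 0, 0], [0, 0, -0.6], 0],
  [[0, 0, 0], [0, 0, -0.6], 0],
  [[0, 0, 0], [0, 0, -0.6], 0],
  [[0, 0, 0], [0, 0, -0.5], 0],
  [[0, 0, 0], [0, 0, 0], 0],
])

```text
clock: 22.3
ee_pos: [0.5699, 0.1918, 0.198]
tcp_rot: [[-0.982, -0.189, 0.008], [-0.189, 0.982, 0.002], [-0.008, 0.0, -1.0]]
ft_force: [0.2, -0.6, -0.0]
grip_width: 0.499
grasp_force: 0.0
```

```bash
python3 - <<'E'
from h import *
w=cap("wrist"); s=cap("side")
A=cv2.resize(w["frame"][100:300,220:420],(400,400)); B=cv2.resize(s["frame"][150:250,210:310],(400,400),interpolation=cv2.INTER_CUBIC)
cv2.imwrite("pics/end.png",np.hstack([A,B])[:,:,::-1]); st()
E
```

```text
t 22.4 [0.568  0.1913 0.1939] yaw -169.1 F [-0.9  0.5  0.1] M [ 0.019  0.004 -0.001]
```

View pics/end.png

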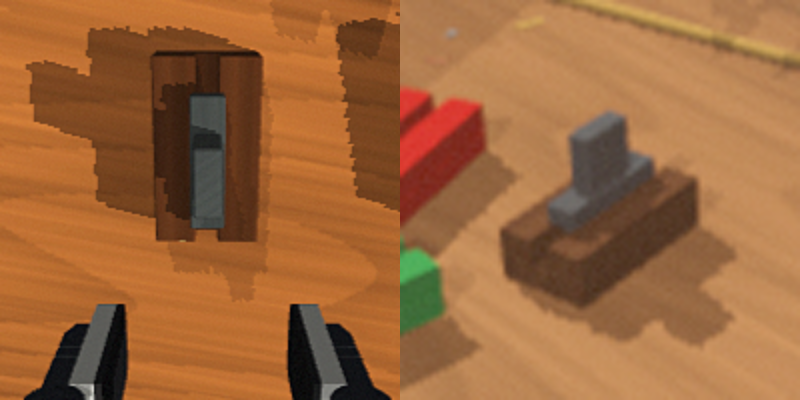

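The spanner stands upright in the groove of the brown rest (wrist (207,160), side (600,175)), and the gripper is clear. I hand the job in.

```bash
python3 -c "
from h import *
print(ctrl.job_done())"
```

```text
the job is handed in; nothing more can be done
None
```

The job is handed in: both pins were fully home before turning, the ring was turned clockwise about 45° (0.79 rad) to its stop, and the spanner stands upright in its rest's groove. It took about 22 s, with gentle forces at every reading and no other object touched.

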